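# Seat the quick-lock collar on an angle grinder and hold it home

### The arm

A 7-joint arm with a two-finger parallel gripper is mounted at the origin on the work surface. World frame = base frame: x ahead of the robot, y to its left, z up, the work surface at z = 0. Lengths are in m, angles in rad, forces in N, time in s.
With the tool pointing down it reaches from about 0.35 to 0.9 m from the base axis. Payload 19.9 kg.
Tool frame: the origin (TCP) lies midway between the tips of the shut fingers; the grasp point (between the pads) lies 19 mm behind it; z points along the fingers, y is the line along which they close (so a half turn about z gives the same grasp; the last joint's range is limited). The gripper opens to 85 mm and grips with 20 to 120 N. Pads are 22 mm wide; open, the fingers measure 114 mm over their backs; the gripper's body (76 mm by 85 mm) begins 54 mm behind the grasp point. The pads swing forward as they close: fully open they stand 13 mm farther back than shut.
Start: joints at [1.202, 0.417, -0.01, 1.614, 0.005, 1.111, -0.053], TCP at [0.201, -0.592, 0.231] pointing down, gripper open.
Joint ranges: [-2.81, 2.81], [-0.39, 2.02], [-1.27, 1.25], [0.06, 2.57], [-1.19, 4.33], [0.19, 2], [-2.82, 2.82]. Speed limits (rad/s): [1.89, 1.89, 2.39, 2.39, 3.01, 3.01, 3.01].

### API

Orientations are given as [roll, pitch, yaw] about the fixed x, y, z axes, in that order (R = Rz(yaw) Ry(pitch) Rx(roll)).
In Python, from workcell import * gives the robot as it stands. The module is installed in compiled form; this text tells all that it offers. Calls block until the motion is done:
- reach(position, orientation): joint-space move of the TCP to a pose.
- move_straight(position, rot=None, rate=0.15): straight line of the TCP; rot=None keeps the orientation; rate is the mean speed in m/s.
- move_j(angles): joint-space move.
- command_gripper(opening, effort=None): finger opening in m; effort is the grip in N (None keeps the last); returns when the fingers have stopped.
- wait(seconds).
- inverse_kinematics(position, orientation): joint angles nearest the present ones, or None.
- read_state(): the state.
- camera(name): name is "side" or "top" or "wrist"; returns a dict with "image" (420x560x3 uint8, red, green, blue), "camera_matrix" (3x3 intrinsics, pixels), "rvec" (rotation vector, rad) and "tvec" (3), from world to camera coordinates, as OpenCV has them. Camera axes: x right, y down, z forward; pixel columns grow to the right and rows downward; lengths in m; the calibration is good to about 2 mm. A picture is of the moment at which its call begins. There is no depth.
A pose or a line that the arm cannot do raises MotionError and nothing moves.
- job_done(): hands the job in; it is judged then, once.
The state is a dict: "t": time; "qpos": joint angles; "qd": joint speeds; "joint_torque": joint torques, N m; "tool_pos": TCP position; "ee_rot": TCP orientation; "force": force on the tool from outside, world axes, zero at the start; "moment": the same for the moment, N m; "width": finger opening in m; "gripper_force": force on a finger pad.
Only numpy, scipy, OpenCV 4.12 (cv2) and the standard library are available. Lean on these libraries where they do the work, as an engineer would, in place of code of your own. Each camera call takes 0.05 s, during which the arm holds its last target. There are 200 camera calls.

### The job

Pick up the loose knurled collar, set it over the spigot of the angle grinder that lies nose-up in its cradle, and turn it until its hidden keyways drop over the spigot's pins. Then push it fully home against the sprung seat and finish while still holding it there with the gripper: do not let go. Leave the other things on the counter where they are.

Things in the scene. Friction and masses are not known exactly. Their poses are not given: they have to be found in the camera images.
- collar: loose knurled steel ring flat on the counter, right way up: outside diameter 57 mm, 40 mm high, bore 33 mm right through, about 250 g. Origin: centre of its underside; z up its axis. In the bore are four equal keyways 90 degrees apart, 10 mm wide, open below, closed on top (26 mm deep): unseen from above, and nothing outside marks them
- nose (a point): centre of the grinder's flat gear-head face (80 mm across, 75 mm above the counter), on the spigot's axis, z up. The grinder is fixed; its green and black body reaches 330 mm along this frame's -y, no higher than 5 mm above the face. Collar fully home: underside 5 mm above this point, on a solid dark shoulder
- spigot_top (a point): centre of the end of the fixed steel spigot, 43 mm above nose on the same axis: diameter 30 mm, its last 6 mm tapered to 22 mm. z up
- pin_tops (a point): point on the spigot's axis level with the tops of its four brass cross pins (27 mm above nose). Pins 90 degrees apart, 6 mm thick, reaching 21 mm from the axis; their direction differs each time and this frame does not tell it. Out of line the collar rests on them; within about 0.1 rad of line it drops over (at most a quarter turn, either way round) and can then turn no more
- seat (a joint): travel of the red spring ring round the spigot's foot, m: 0 = up (top 12 mm above nose), 0.007 = pressed level with the shoulder, collar home. Pushes back with about 4 N at 0, 9 N when home: it lifts a collar that is let go
- grease_tin: bystander: closed tin with a yellow label, diameter 64 mm, 60 mm high; origin at the centre of its underside
- brush_carton: bystander: cardboard carton 50 x 110 x 50 mm high; origin at the centre of its underside
- side_handle: bystander: black auxiliary handle, 126 mm long along its own x, 44 mm thick, lying down; origin under its middle, on the counter
Not all that is in view belongs to the job. What is shaped like the collar but orange or red is not meant.

How it is judged:
On the way, in this order (a step that is already met when the one before it is completed fails the run):
1. the collar is lifted clear and carried over the spigot (horizontal distance between collar and nose below 0.02 m and z of collar in the frame of nose above 0.024 m and contact force between the fingers and collar above 1 N), for 0.1 s.
2. the keyways have dropped over the pins (horizontal distance between collar and nose below 0.004 m and z of collar in the frame of nose below 0.02 m), for 0.05 s.
At the end, for the whole second after the job is handed in: the collar is on the spigot (within 3.5 mm of its axis, upright within 4 degrees), its underside within 2.5 mm of the shoulder and the spring ring pressed down at least 4.5 mm, with the gripper's fingers still on the collar (over 2 N), and every bystander within 30 mm of where it began (z of collar in the frame of nose below 0.0075 m and horizontal distance between collar and nose below 0.0035 m and angle between collar's own z axis and vertical below 0.07 rad and value of joint seat above 0.0045 m and contact force between the fingers and collar above 2 N and distance of each of grease_tin, brush_carton, side_handle from where it was at the start of the episode below 0.03 m); the arm keeps its last pose, push and grip.
It fails at once if a bystander is disturbed (moved over 30 mm) (distance of any of grease_tin, brush_carton, side_handle from where it was at the start of the episode above 0.03 m).
It also fails if it takes over 54 s, if anything falls off the work surface, if the arm or the gripper's body presses on something with over 40 N, if the wrist force passes 120 N, or if a joint passes its speed limit or range.

## Working session

There is one attempt and no reset: what is moved stays moved. The work goes in short steps, each a Python script; the robot and the scene stay as the last script left them, time stands still between calls to the robot, and variables do not carry over. Pictures are saved under pics/ and viewed, at most 10 in all, crops included, and the job is handed in when it is done.

```bash
mkdir -p pics
cat > h.py <<'E'
from workcell import *
import numpy as np, cv2
def snap(n,f):
    c=camera(n); cv2.imwrite('pics/'+f,cv2.cvtColor(c['image'],cv2.COLOR_RGB2BGR)); return c
def ray(c,uv):
    R=cv2.Rodrigues(np.array(c['rvec'],float))[0]; t=np.array(c['tvec'],float).ravel()
    o=-R.T@t; d=R.T@np.linalg.inv(c['camera_matrix'])@np.array([uv[0],uv[1],1.]); return o,d
def at_z(c,uv,z):
    o,d=ray(c,uv); return o+d*(z-o[2])/d[2]
def proj(c,P):
    return cv2.projectPoints(np.array(P,float).reshape(-1,3),np.array(c['rvec'],float),np.array(c['tvec'],float),np.array(c['camera_matrix'],float),None)[0].reshape(-1,2)
E
python3 - <<'E'
from h import *
import pickle
d={n:snap(n,n+'0.png') for n in('top','side')}
pickle.dump(d,open('c.pkl','wb'))
for n in d: print(n,ray(d[n],(280,210)))
s=read_state();print(s['t'],s['tool_pos'],s['ee_rot'],s['width'],s['force'])
E
```

```text
top (array([0.45863043, 0.12196507, 0.94931495]), array([ 0.14316042,  0.00944284, -0.98975931]))
side (array([0.10964797, 0.55568573, 0.84935445]), array([ 0.44976849, -0.43794157, -0.77864022]))
0.1 [ 0.20114089 -0.59141889  0.23071231] [-3.14046801e+00  5.83148592e-05  3.27819871e-01] 0.08557689563648156 [-0.14481118 -0.56460633  0.29098086]
```

View pics/top0.png

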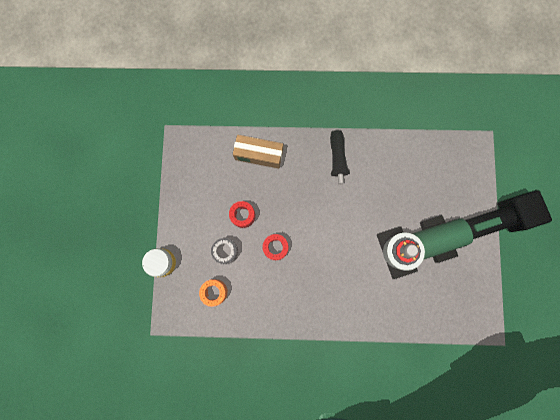

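View pics/side0.png

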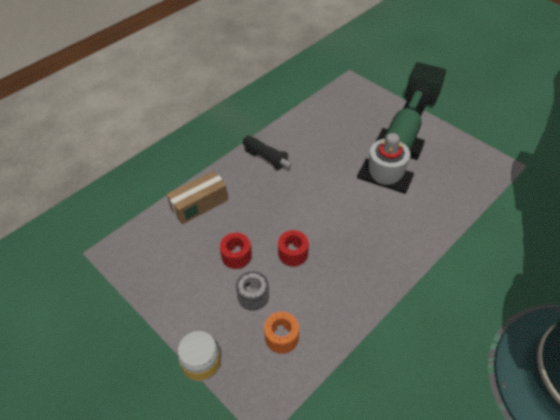

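The ring-shaped candidates in the top view are grey (223,251), red (242,213), red (276,246) and orange (212,293). Only the grey one is knurled steel, and it also shows at (253,290) in the side view. The grinder nose is at about (406,251) in the top view and (390,155) in the side view. I'll confirm the collar in an enlarged mosaic.

Run:
```python
import cv2,numpy as np
t=cv2.imread('pics/top0.png');s=cv2.imread('pics/side0.png')
def cr(i,u,v,w=33,h=25):return cv2.resize(i[v-h:v+h,u-w:u+w],(396,300),interpolation=cv2.INTER_CUBIC)
cv2.imwrite('pics/m1.png',np.vstack([np.hstack([cr(t,223,251),cr(t,406,251)]),np.hstack([cr(s,253,290),cr(s,390,155)])]))
```

```text
(no output)
```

View pics/m1.png

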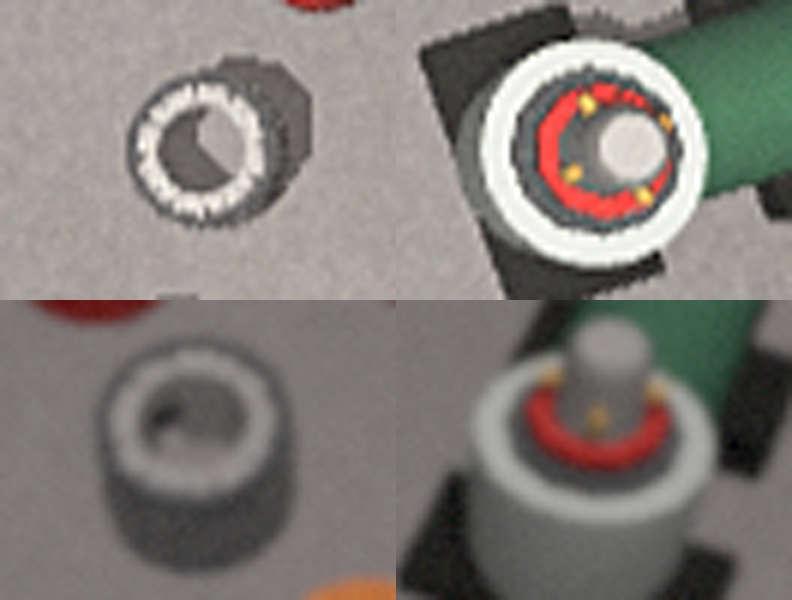

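Run:
```python
from h import *
import pickle
d=pickle.load(open('c.pkl','rb'));T,S=d['top'],d['side']
f=lambda x,y,o:((x+.5)/6-.5+o[0],(y+.5)/6-.5+o[1])
ct,nt,cs,ns=(190,226),(373,226),(220,265),(357,130)
print('collar',at_z(T,f(201,150,ct),.04),at_z(S,f(192,121,cs),.04))
print('face top',at_z(T,f(198,153,nt),.075)); print('tip',at_z(T,f(238,147,nt),.118),at_z(S,f(215,45,ns),.118))
for x,y in[(191,103),(269,121),(249,195),(177,174)]: print('pinT',at_z(T,f(x,y,nt),.100))
for x,y in[(157,77),(261,92),(202,117)]: print('pinS',at_z(S,f(x,y,ns),.100))
for n,c,p in(('tin',T,(156,262,.06)),('redB',T,(276,246,.04)),('red',T,(242,213,.04)),('or',T,(212,293,.04))): print(n,at_z(c,p[:2],p[2]))
```

```text
collar [0.49526097 0.25634994 0.04      ] [0.49493196 0.25458918 0.04      ]
face top [ 0.50216226 -0.14045529  0.075     ]
tip [ 0.50237184 -0.14107881  0.118     ] [ 0.50200104 -0.14145356  0.118     ]
pinT [ 0.51817291 -0.13093264  0.1       ]
pinT [ 0.51256585 -0.1576896   0.1       ]
pinT [ 0.48688151 -0.1501292   0.1       ]
pinT [ 0.49350322 -0.12556132  0.1       ]
pinS [ 0.51625121 -0.13282379  0.1       ]
pinS [ 0.48693441 -0.15089926  0.1       ]
pinS [ 0.4939025  -0.12793305  0.1       ]
tin [0.46599875 0.39988544 0.06      ]
redB [0.50834271 0.1377537  0.04      ]
red [0.58136004 0.2169271  0.04      ]
or [0.4013054  0.27684669 0.04      ]
```

The enlarged crop confirms the grey knurled ring as the collar. Both views agree: collar at (0.495, 0.2555), spigot axis at (0.502, -0.141), pins near 30° mod 90. The orange and red rings lie roughly along x, so I'll close the fingers at about 75°, which is clear of them.

Run:
```python
from h import *
for y in (165,-15): print(y,inverse_kinematics([.495,.2555,.17],[np.pi,0,np.radians(y)]))
for y in (165,120,75,30,-15): print(y,inverse_kinematics([.502,-.141,.17],[np.pi,0,np.radians(y)]))
c=[y for y in(165,-15) if inverse_kinematics([.495,.2555,.17],[np.pi,0,np.radians(y)]) is not None]
y=min(c,key=lambda y:abs(inverse_kinematics([.495,.2555,.17],[np.pi,0,np.radians(y)])[6]))
reach([.495,.2555,.17],[np.pi,0,np.radians(y)])
c=snap('wrist','w1.png'); s=read_state(); print(y,s['t'],s['tool_pos'],s['ee_rot'],s['qpos'],s['force'])
print(proj(c,[[.495,.2555,.04]]))
```

```text
165 [ 0.21565423  0.55310746 -0.98353478  1.82045172  0.52639107  1.05608266
  0.33904981]
-15 [ 0.21828658  0.55509189 -0.98776364  1.82038207  0.52943951  1.05746605
 -2.80497493]
165 [ 0.76872435  0.37723543 -0.66997029  1.91242952  0.28551777  0.94774936
  1.27327749]
120 [ 0.74130769  0.36954525 -0.63513882  1.91324427  0.26788371  0.94345092
  0.50303494]
75 [ 0.64553028  0.34725829 -0.5157449   1.91618162  0.21075599  0.93113852
 -0.2330469 ]
30 [ 0.5486629   0.33059256 -0.39763887  1.91927446  0.15842169  0.92195178
 -0.97292426]
-15 [ 0.42689094  0.31620835 -0.25154263  1.92329059  0.09790701  0.91374589
 -1.70517949]
165 3.3 [0.49532438 0.25494056 0.16994019] [-3.14133962e+00  4.56128889e-05  2.87859330e+00] [ 0.21627408  0.55310206 -0.9829916   1.82032891  0.52637326  1.05614992
  0.33899435] [-0.28740835 -0.20326657 -0.38622513]
[[278.60609017 200.6061289 ]]
```

View pics/w1.png

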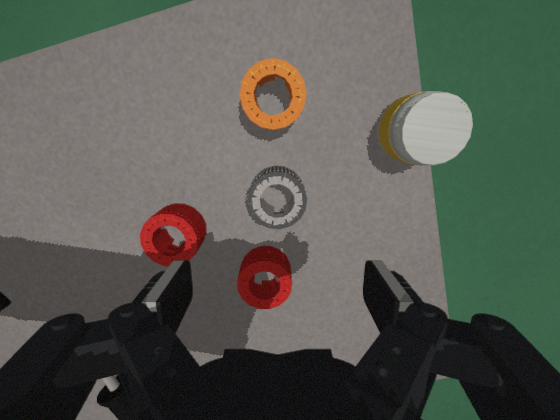

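The wrist view shows the collar top at (278,202), against (278.6,200.6) predicted, so the position holds. The rings and tin clear the finger line. Next is descending, gripping and lifting.

Run:
```python
from h import *
move_straight([.495,.2555,.006],rate=.15)
s=read_state();print(s['t'],s['tool_pos'],s['force'])
command_gripper(0.045,70)
s=read_state();print(s['t'],s['tool_pos'],s['width'],s['gripper_force'],s['force'])
move_straight([.495,.2555,.18],rate=.2)
s=read_state();print(s['t'],s['tool_pos'],s['width'],s['gripper_force'],s['force'])
reach([.502,-.141,.18],[np.pi,0,np.radians(120)])
c=snap('side','s2.png');s=read_state();print(s['t'],s['tool_pos'],s['ee_rot'],s['width'],s['gripper_force'],s['force'],s['qpos'])
im=cv2.imread('pics/s2.png');u,v=proj(c,[.502,-.141,.16])[0].astype(int);print(u,v)
v=max(v,75);cv2.imwrite('pics/s2c.png',cv2.resize(im[v-75:v+75,u-100:u+100],None,fx=4,fy=4,interpolation=2))
print(proj(c,[[.502,-.141,.214],[.502,-.141,.118]]),u-100,v-75)
```

```text
4.5417 [0.49544519 0.25575981 0.0067818 ] [ 0.07819334 -0.34877638  0.65512298]
4.95 [0.49537652 0.25551227 0.00698874] 0.05591879778800396 71.58416021615267 [-5.23776188 -3.90937188 15.80084235]
5.9667 [0.49457681 0.2550799  0.17895225] 0.05578315276582434 74.54018348827958 [ 0.26894423  0.06382532 -2.69914145]
7.4917 [ 0.50237208 -0.13960896  0.18004312] [ 3.14121956e+00 -2.45084283e-04  2.09699293e+00] 0.05605674541809382 74.49153391644359 [-0.53839861  0.42007698 -2.37073712] [ 0.95289131  0.43417224 -0.91618208  1.89860715  0.40547929  1.00653216
  0.38486037]
395 121
[[399.88580092  98.94637985]
 [392.2774504  137.19837411]] 295 46
```

View pics/s2c.png

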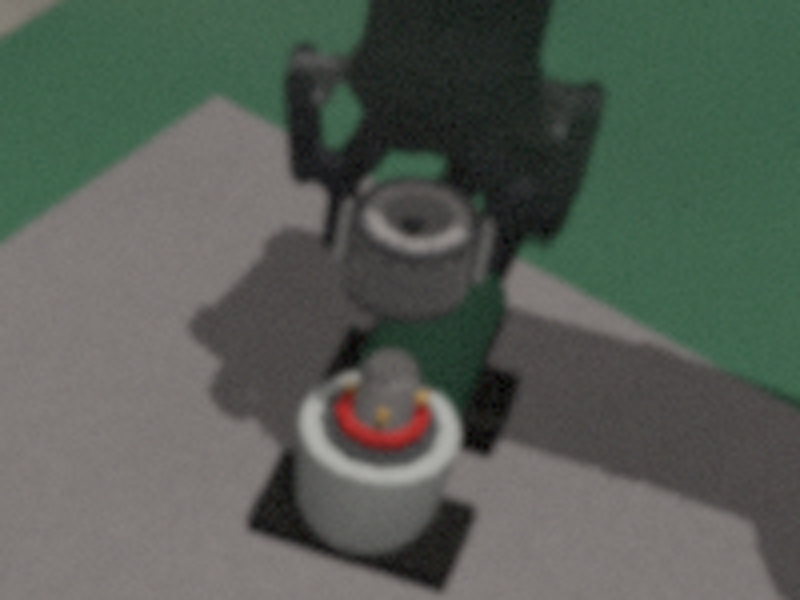

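The collar sits level in the grip, with its top at about (399,99) as predicted, so it is centred on the spigot axis. Next I lower it onto the pins while watching forces.

Run:
```python
from h import *
def p(l):
    s=read_state();print(l,round(s['t'],2),np.round(s['tool_pos'],4),np.round(s['force'],1),np.round(s['moment'],2),round(s['width'],4));return s
X,Y=.5022,-.141
p('a')
move_straight([X,Y,.130],rate=.1);wait(.15);p('130')
move_straight([X,Y,.118],rate=.05);p('118')
for z in(.113,.110,.108,.107,.106,.105):
    move_straight([X,Y,z],rate=.04); s=p(z)
    if s['force'][2]>8: break
```

```text
a 7.49 [ 0.5024 -0.1396  0.18  ] [-0.5  0.4 -2.4] [ 0.04 -0.04 -0.02] 0.0561
130 8.29 [ 0.5025 -0.1411  0.1306] [-0.8 -0.8 -2.5] [-0.01  0.    0.02] 0.056
118 8.68 [ 0.502  -0.141   0.1176] [-0.6 -0.9 -3. ] [-0.24  0.04 -0.04] 0.056
0.113 8.96 [ 0.502  -0.1411  0.1127] [-0.8 -2.4 -3. ] [-0.33  0.07  0.02] 0.0559
0.11 9.21 [ 0.5021 -0.1411  0.1099] [-0.4 -2.  -3.2] [-0.4   0.01 -0.  ] 0.0559
0.108 9.46 [ 0.5022 -0.1411  0.1079] [ 0.7 -2.3 -3.5] [-0.52 -0.07 -0.03] 0.0562
0.107 9.71 [ 0.5023 -0.1411  0.107 ] [ 1.1 -2.6 -3.3] [-0.53 -0.18 -0.04] 0.056
0.106 9.96 [ 0.5022 -0.141   0.106 ] [ 0.4 -3.8 -3.1] [-0.67 -0.16  0.03] 0.0558
0.105 10.21 [ 0.5022 -0.1411  0.1049] [ 0.4 -3.6 -3.8] [-0.81 -0.26 -0.04] 0.0559
```

Run:
```python
from h import *
def p(l):
    s=read_state();print(l,round(s['t'],2),np.round(s['tool_pos'],4),np.round(s['force'],1),np.round(s['moment'],2),round(s['width'],4));return s
X,Y=.5022,-.141
for z in(.104,.103,.102,.101,.100,.099,.098):
    move_straight([X,Y,z],rate=.04); s=p(z)
    if s['force'][2]>6: break
c=snap('side','s3.png');im=cv2.imread('pics/s3.png');u,v=proj(c,[.502,-.141,.11])[0].astype(int)
cv2.imwrite('pics/s3c.png',cv2.resize(im[v-50:v+50,u-66:u+66],None,fx=6,fy=6,interpolation=2))
print(u-66,v-50)
```

```text
0.104 10.46 [ 0.5022 -0.1411  0.1039] [ 2.1 -3.3 -3.2] [-0.84 -0.26  0.  ] 0.056
0.103 10.71 [ 0.5022 -0.141   0.1029] [ 1.2 -4.8 -3.7] [-0.94 -0.27  0.02] 0.0558
0.102 10.96 [ 0.5022 -0.1411  0.102 ] [ 0.8 -5.3 -3.1] [-1.   -0.25 -0.05] 0.056
0.101 11.21 [ 0.5022 -0.1411  0.1009] [ 1.3 -5.2 -2.7] [-1.08 -0.22  0.02] 0.0557
0.1 11.46 [ 0.5022 -0.141   0.0999] [ 0.8 -5.6 -3.5] [-1.15 -0.22 -0.04] 0.056
0.099 11.71 [ 0.5022 -0.141   0.0989] [ 1.6 -4.5 -3.1] [-1.12 -0.21 -0.03] 0.0558
0.098 11.96 [ 0.5022 -0.141   0.0979] [ 1.3 -5.5 -2.9] [-1.14 -0.23 -0.05] 0.0558
325 90
```

View pics/s3c.png

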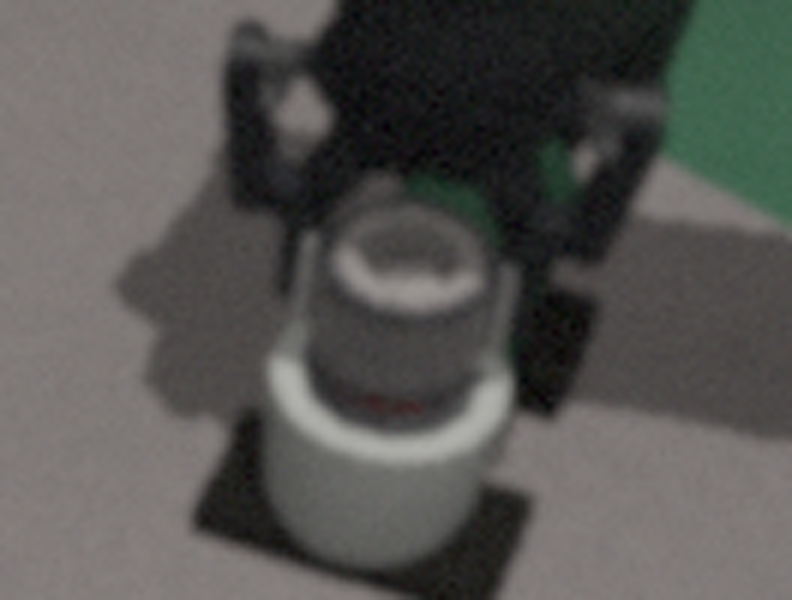

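The collar top is at about (393,132), which matches an underside 16 mm above the nose. Resting on the pins it would be near row 128. It went on in line, with no vertical resistance, so it has already dropped over the pins. There is a small side force in -y, so I'll ease that way and press home.

Run:
```python
from h import *
def p(l):
    s=read_state();print(l,round(s['t'],2),np.round(s['tool_pos'],4),np.round(s['force'],1),np.round(s['moment'],2),round(s['width'],4));return s
X,Y=.5025,-.1417
for z in(.097,.095,.093,.091,.089,.088,.087,.086,.085,.084,.083,.082,.081,.080):
    move_straight([X,Y,z],rate=.04); s=p(z)
    if s['force'][2]>15 or abs(s['force'][1])>15: break
c=snap('side','s4.png');im=cv2.imread('pics/s4.png');u,v=proj(c,[.502,-.141,.11])[0].astype(int)
cv2.imwrite('pics/s4c.png',cv2.resize(im[v-50:v+50,u-66:u+66],None,fx=6,fy=6,interpolation=2))
print(u-66,v-50,proj(c,[[.502,-.141,.120],[.502,-.141,.127]]))
```

```text
0.097 12.26 [ 0.5023 -0.1413  0.0968] [-0.3 -1.6 -3. ] [-0.35  0.08  0.  ] 0.0557
0.095 12.51 [ 0.5024 -0.1414  0.0948] [-1.5 -0.7 -3.2] [-0.14  0.15  0.04] 0.0557
0.093 12.76 [ 0.5026 -0.1416  0.093 ] [-1.4  0.8  1.3] [-0.01  0.27 -0.02] 0.0556
0.091 13.01 [ 0.5026 -0.1416  0.091 ] [-1.4  0.9  2.8] [ 0.24  0.25 -0.09] 0.0562
0.089 13.26 [ 0.5026 -0.1416  0.0891] [-1.6  0.7  3.8] [0.28 0.23 0.  ] 0.0556
0.088 13.51 [ 0.5026 -0.1416  0.0881] [-0.9  2.1  4.7] [ 0.34  0.25 -0.02] 0.056
0.087 13.76 [ 0.5026 -0.1416  0.0871] [-1.4  0.7  4.6] [0.37 0.26 0.04] 0.0563
0.086 14.01 [ 0.5026 -0.1416  0.087 ] [-10.3   3.8  27.3] [ 0.54  2.11 -0.03] 0.0558
325 90 [[392.42509151 136.45608876]
 [392.94524453 133.84095029]]
```

View pics/s4c.png

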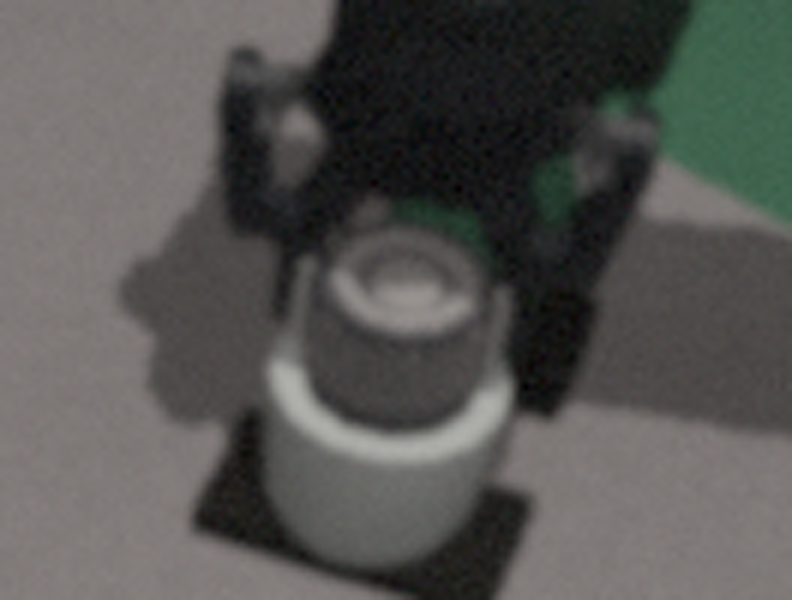

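The spring engaged at TCP 0.0935 and a hard stop came 6.5–7 mm lower, at 27 N. In the picture the spigot end is nearly level with the collar top. The collar is home; I'll check that the push holds steady, then hand in.

Run:
```python
from h import *
wait(.7); s=read_state();print(s['t'],s['tool_pos'],s['ee_rot'],s['force'],s['gripper_force'],s['width'])
if 10<s['force'][2]<60 and s['tool_pos'][2]<.0878: print(job_done())
```

```text
14.7583 [ 0.50265701 -0.14159933  0.08696059] [-3.14130926e+00  8.44279860e-04  2.09456618e+00] [-9.93628452  2.19255291 26.6528553 ] 77.7390681579709 0.05585064876164323
the job is handed in; nothing more can be done
None
```

I put the collar on the spigot, pressed it home against the sprung seat and handed the job in at 14.8 s with the gripper still holding it (27 N push, 78 N grip). It happened to go on in line with the pins, so no turning was needed. The judge's verdict was not shown.

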